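# Start the crank screw of the sample-cell clamp

### The arm

A 7-joint arm with a two-finger parallel gripper is mounted at the origin on the work surface. World frame = base frame: x ahead of the robot, y to its left, z up, the work surface at z = 0. Lengths are in m, angles in degrees, forces in N, time in s.
With the tool pointing down it reaches from about 0.425 to 0.875 m from the base axis. Payload 4.7 kg.
Tool frame: the origin (TCP) lies between the finger pads; the fingertips stand 8 mm ahead of it and the grasp point (between the pads) lies 11 mm behind it (env.tip_extent is the distance from the TCP to the fingertips, in m); z points along the fingers, y is the line along which they close (so a half turn about z gives the same grasp; the last joint's range is limited). The gripper opens to 87 mm and grips with 3 to 60 N. Pads are 19 mm wide; open, the fingers measure 117 mm over their backs; the gripper's body (75 mm by 190 mm) begins 51 mm behind the grasp point.
Start: joints at [67.5, 18.392, -4.016, 83.108, 1.295, 78.541, -3.26], TCP at [0.257, -0.597, 0.231] pointing down, gripper open.
Joint ranges: [-163.93, 163.93], [-17.29, 119.83], [-79.2, 71.16], [3.27, 140.29], [-89.18, 269.18], [5.43, 117.66], [-154.24, 154.24]. Speed limits (degrees/s): [147.25, 147.25, 180, 180, 180, 180, 180].

### API

Orientations are given as [roll, pitch, yaw] about the fixed x, y, z axes, in that order (R = Rz(yaw) Ry(pitch) Rx(roll)).
In Python, from cell import sensors, vision, workorder, env gives the robot as it stands.
- The arm moves only by the tool drive_tool, never from a script. Its argument "moves" is a list of rows, each an object of numbers: "x", "y", "z": the shift along the tool's x, y, z in mm; "rx", "ry", "rz": the turn, a rotation vector about the tool's x, y, z in rad; "fingers": the closure, from -1 (fully open) to 1 (shut). In form: [{"x": .., "y": .., "z": .., "rx": .., "ry": .., "rz": .., "fingers": ..}, ...]. A call has 1 to 20 rows; each row is the pose to reach, as a shift and turn from the pose commanded when the call began, along the tool's axes at that moment; what a row does not reach only later rows make up. A row lasts 1/8 s, in which the tool goes at most 62.5 mm and 10.7 degrees, less where a joint would pass 70% of its speed; a pose out of reach is approached as far as the arm can. A call with a gripper value outside its range is refused whole. The fingers move at their own pace and stop on an object; "force" is the grip in N (left out, the last holds). Time passes only in rows, so rows that repeat a pose let the fingers close. It gives the time, the measured TCP pose, the force, the opening and the grip force at its end, in the units of the state.
- sensors.get_obs(): the state, without advancing time (a new reading comes with each control period).
- vision.read_camera(name): name is "scene" or "top" or "wrist"; returns a dict with "image" (384x512x3 uint8, red, green, blue), "fx", "fy", "cx", "cy" (pixels), "k1" (the pictures are not rectified: a ray, as slopes to the right and down, at radius r is drawn at 1 + k1 r^2 times it, then the intrinsics apply), "R" (3x3) and "t" (3): a world point X has camera coordinates R X + t. Camera axes: x right, y down, z forward; pixel columns grow to the right and rows downward; lengths in m; the calibration is good to about 2 mm. A picture is of the moment at which its call begins. There is no depth.
- workorder.sign_off(): hands the job in; it is judged then, once.
The state is a dict: "time_s": time; "qpos": joint angles; "joint_velocities": joint speeds; "effort": joint torques, N m; "tool_pos": TCP position; "tool_rot": TCP orientation; "force": force on the tool from outside, world axes, zero at the start; "wrist_torque": the same for the moment, N m; "grip_width": finger opening in m; "grasp_force": force on a finger pad.
Only numpy, scipy, OpenCV 4.12 (cv2) and the standard library are available. Lean on these libraries where they do the work, as an engineer would, in place of code of your own. Each camera call takes 0.05 s, during which the arm holds its last target. There are 200 camera calls.

### The job

Start the crank screw in the clamp's threaded boss without cross-threading it: take the crank by its upright handle and turn it backward (counter-clockwise seen from above) until you feel the screw drop off the start of the thread, then turn it forward (clockwise) one full turn from there. Finish while still gripping the handle, holding the screw still and started one turn deep, not screwed further down, and leave the other things on the bench undisturbed.

Things in the scene. Friction and masses are not known exactly. Their poses are not given: they have to be found in the camera images.
- clamp: Sample-cell clamp fixed to the bench: aluminium base 110 (its x) by 170 (its y) by 14 mm, two pillars, a crossbar (top at 82 mm) and on it a steel threaded boss, 54 mm diameter, 82 to 122 mm above the bench. An upright screw with a crank on top goes through the boss. Origin under the base's centre, at bench height, on the screw's axis; z up. It does not move.
- boss_mouth (a point): Centre of the boss's upper rim, 122 mm above the bench, on the upright axis about which the crank turns.
- handle: Upright grey handle of the crank: a smooth plastic sleeve, 20 mm diameter, 44 mm tall; origin at its centre, about 190 mm above the bench at first, 55 mm from the screw's axis. It spins freely on its pin, so it can stay gripped, gripper yaw unchanged, while led round a circle of 55 mm radius. 1 to 3 N turn the crank; a grip of 10 to 20 N is plenty. Its own rotation means nothing.
- crank_pin (a point): Top of the steel pin that carries the handle, 43 mm above the handle's centre at rest. The flat crank arm's top is 33 mm below that centre. The handle floats on the pin, centred by a spring (200 N/m; from rest it can slide 16 mm up or 10 mm down the pin), so a hand may stay at one height while the screw rises or falls; it then feels the upward push on it change by about 1.6 N when the screw drops.
- screw_hub (a point): Top centre of the crank's hub, on the axis, about 160 mm above the bench; it rises and falls with the screw. The screw with its crank weighs about 0.9 kg, rests on the thread by its own weight and falls by itself at the drop.
- crank (a joint): Turn of crank and screw in rad, growing FORWARD (clockwise seen from above). At 0 the crank arm points from the axis along the clamp's +x; at value a it points a rad clockwise from there. Three turns and more are free either way. Starts between -1 and 1.
- screw (a joint): Screw height in m; 0 is the top of the thread's lead, negative is lower. Right-hand thread, 8 mm pitch: backing raises it 8 mm a turn until, close to 0, it falls off the lead's end to -0.008 (the drop); forward then lowers it 8 mm a turn, to -0.016 after one turn. Starts at -0.0019 to -0.0064: the drop comes after 0.24 to 0.8 turn of backing. Backing past the drop raises it again.
- wash_bottle: white plastic bottle, 60 mm diameter, 125 mm tall, near the clamp; origin under its centre. Bystander
- beaker: small glass beaker, 60 mm rim diameter, 70 mm tall, near the clamp; origin under its centre. Bystander
- vial: small amber vial with black cap, 28 mm diameter, 50 mm tall, near the clamp; origin under its centre. Bystander
- seal_ring: black rubber ring lying flat, 48 mm across, 6 mm thick, near the clamp; origin under its centre. Bystander
- wrench: steel wrench lying on the bench, 160 mm long. Bystander
- mug: blue mug, 80 mm rim diameter, 90 mm tall; origin under its centre. Bystander

How it is judged (in metres and radians):
On the way, in this order (a step that is already met when the one before it is completed fails the run):
1. the screw is backed up to the top of the thread's lead (within 1.3 mm of its highest point) (value of joint screw above -0.0013 m), for 0.05 s.
2. the screw drops off the lead (falls faster than 30 mm/s) (velocity of joint screw below -0.03 m/s and value of joint screw below -0.003 m).
At the end, for the whole second after the job is handed in: The screw is 13.2 to 18.4 mm below the top of its lead (one turn past the drop, from 0.65 to 1.3 turns), it stands still (crank slower than 0.15 rad/s) and the fingers grip the handle with more than 2 N (value of joint screw between -0.0184 and -0.0132 m and contact force between the fingers and handle above 2 N and velocity of joint crank between -0.15 and 0.15 rad/s); the arm keeps its last pose, push and grip.
It fails at once if a bystander is moved more than 30 mm (distance of any of wash_bottle, beaker, vial, seal_ring, wrench, mug from where it was at the start of the episode above 0.03 m).
It fails at once if the screw is driven down more than 1.5 turns past the drop (value of joint screw below -0.02 m).
It also fails if it takes over 72 s, if anything falls off the work surface, if the arm or the gripper's body presses on something with over 40 N, if the wrist force passes 120 N, or if a joint passes its speed limit or range.

## Working session

There is one attempt and no reset: what is moved stays moved. The work goes in short steps, Python scripts to look and compute and a tool call to move; the robot and the scene stay as the last step left them, time stands still between calls to the robot, and variables do not carry over. Pictures are saved under pics/ and viewed, at most 10 in all, crops included, and the job is handed in when it is done.

Besides the shell and the picture viewer there is one more tool, called in YAML: its name, and indented under it one key for each argument. drive_tool: Moves the arm, as the interface text tells. Its arguments: {"type":"object","properties":{"moves":{"type":"array"},"force":{"type":"number"}},"required":["moves"]}

```bash
ls; mkdir -p pics; python3 - <<'E'
from cell import sensors, vision, workorder, env
import cv2
o=sensors.get_obs()
for k,v in o.items(): print(k,v)
for n in ["scene","top"]:
    c=vision.read_camera(n); cv2.imwrite(f"pics/{n}0.png",c["image"][:,:,::-1]); print(n,{k:v for k,v in c.items() if k!="image"})
E
```

```text
pics
time_s 0.0
qpos [67.50049302 18.4394545  -4.01509443 83.17541305  1.29412421 78.54258344
 -3.26028466]
joint_velocities [ 0.00428915 -0.02813967 -0.02422048  0.05495498  0.03310885 -0.06431013
 -0.0528951 ]
effort [-3.08963001e-05 -4.91299975e+01 -4.03929558e-01 -3.12531567e+01
 -6.38940535e-02  4.36324789e-02  1.99101046e-04]
tool_pos [ 0.25691548 -0.59646723  0.22945251]
tool_rot [-1.79887746e+02  5.16877844e-03  2.33083988e+01]
force [ 0.0083821  -0.12747957 -0.11671243]
wrist_torque [-0.01408552 -0.00766839 -0.01104297]
grasp_force 0.0
grip_width 0.0872101132445277
scene {'fx': 354.4387486295101, 'fy': 354.4387486295101, 'cx': 252.66036686628743, 'cy': 195.85545998830452, 'k1': -0.05318231269594058, 'R': array([[-0.79839001,  0.60180455, -0.02011646],
       [ 0.41436636,  0.52486993, -0.74351333],
       [-0.43689118, -0.6019492 , -0.66841847]]), 't': array([ 0.41384768, -0.1153285 ,  1.56862029])}
top {'fx': 387.973046314093, 'fy': 387.973046314093, 'cx': 258.6787555161996, 'cy': 192.64201193132695, 'k1': 0.03020895250700368, 'R': array([[-0.01191331, -0.99991359,  0.00555715],
       [-0.98395338,  0.01073332, -0.17810261],
       [ 0.17802757, -0.00758977, -0.98399623]]), 't': array([0.03069308, 0.58124889, 1.33466001])}
```

View pics/scene0.png

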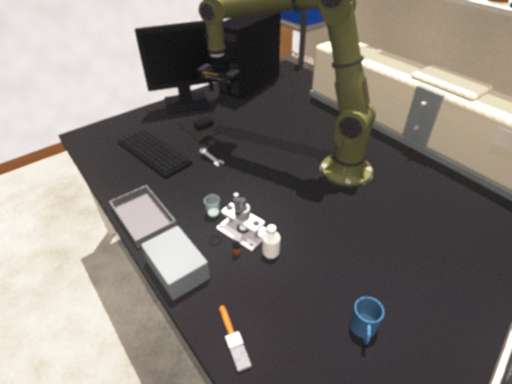

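View pics/top0.png

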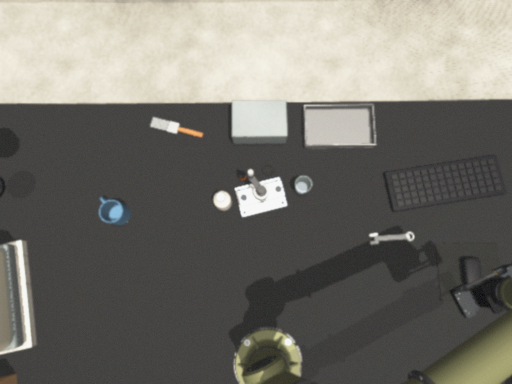

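The scene view shows the clamp near (240,222), with the wash bottle at (271,243), beaker at (212,205) and vial at (236,252). In the top view the clamp is near (261,196) and the crank points up and left, towards (252,173). I'll enlarge both.

```bash
python3 - <<'E'
import cv2, numpy as np
a=cv2.imread("pics/scene0.png")[180:260,200:290]; b=cv2.imread("pics/top0.png")[150:230,205:320]
f=lambda i,s:cv2.resize(i,None,fx=s,fy=s,interpolation=cv2.INTER_CUBIC)
A=f(a,4);B=f(b,4)
print(A.shape,B.shape)
g=np.hstack([A[:320,:340],B[:320,:460]]); cv2.imwrite("pics/crop.png",g)
E
```

```text
(320, 360, 3) (320, 460, 3)
```

View pics/crop.png

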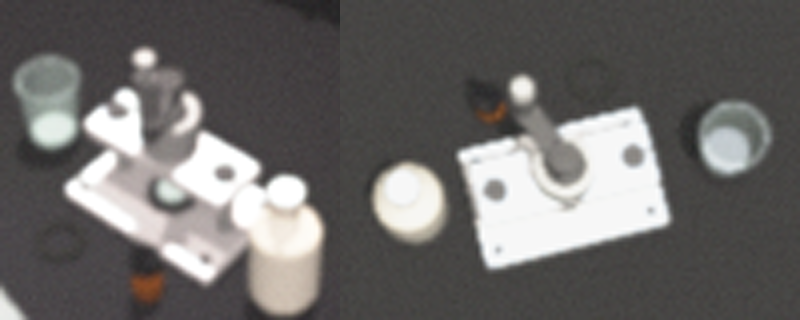

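```bash
cat > h.py <<'E'
import numpy as np, cv2
from cell import sensors, vision
def ray(c,u,v):
    K=np.array([[c["fx"],0,c["cx"]],[0,c["fy"],c["cy"]],[0,0,1]])
    p=cv2.undistortPoints(np.array([[[u,v]]],float),K,np.array([c["k1"],0,0,0.]))[0,0]
    return -c["R"].T@c["t"], c["R"].T@np.array([p[0],p[1],1])
def onz(c,u,v,z):
    o,d=ray(c,u,v); return o+d*(z-o[2])/d[2]
def tri(r1,r2):
    (o1,d1),(o2,d2)=r1,r2
    s=np.linalg.lstsq(np.c_[d1,-d2],o2-o1,rcond=None)[0]
    a,b=o1+s[0]*d1,o2+s[1]*d2
    return (a+b)/2,np.linalg.norm(a-b)
E
python3 - <<'E'
from h import *
np.set_printoptions(precision=4,suppress=True)
S=vision.read_camera("scene");T=vision.read_camera("top")
def bright(c,x0,x1,y0,y1,th):
    g=cv2.cvtColor(c["image"],cv2.COLOR_RGB2GRAY)[y0:y1,x0:x1].astype(float)
    w=np.clip(g-th,0,None); yy,xx=np.mgrid[y0:y1,x0:x1]; return (w*xx).sum()/w.sum(),(w*yy).sum()/w.sum()
pt=bright(T,246,255,167,176,130); ps=bright(S,232,241,190,198,130)
print(pt,ps); print("pin",tri(ray(S,*ps),ray(T,*pt)), onz(T,*pt,.229), onz(S,*ps,.229))
f=lambda x,y:((x-340)/4+205-.375,y/4+150-.375)
print("hub",onz(T,*f(565,160),.156))
co=[onz(T,*f(*q),.014) for q in [(460,152),(637,108),(668,222),(490,268)]]
for q in co: print(q)
print("base mean",np.mean(co,0),[np.linalg.norm(co[i]-co[i-1]) for i in range(4)])
for n,p,z in [("bottle",(400,188),.125),("beaker",(735,135),.07),("vial",(488,88),.05)]: print(n,onz(T,*f(*p),z))
E
```

```text
(np.float64(250.16091954022988), np.float64(171.79548156956005)) (np.float64(235.64209274673007), np.float64(194.13912009512484))
pin (array([0.6166, 0.0507, 0.2314]), np.float64(0.0019262593713353416)) [0.6164 0.0514 0.229 ] [0.6158 0.0477 0.229 ]
hub [0.5728 0.0175 0.156 ]
[0.6082 0.1121 0.014 ]
[ 0.6479 -0.0517  0.014 ]
[ 0.541  -0.0778  0.014 ]
[0.5006 0.0849 0.014 ]
base mean [0.5744 0.0169 0.014 ] [np.float64(0.11096185343539652), np.float64(0.16854916377253856), np.float64(0.11003548851322165), np.float64(0.16766453515127547)]
bottle [0.5562 0.1565 0.125 ]
beaker [ 0.61   -0.1346  0.07  ]
vial [0.6598 0.0847 0.05  ]
```

drive_tool:
  moves:
    - {"x":0,"y":0,"z":-40,"fingers":-1}
    - {"x":40,"y":-30,"z":-70,"rz":0.1,"fingers":-1}
    - {"x":80,"y":-60,"z":-70,"rz":0.2,"fingers":-1}
    - {"x":120,"y":-92,"z":-70,"rz":0.3,"fingers":-1}
    - {"x":160,"y":-123,"z":-70,"rz":0.407,"fingers":-1}
    - {"x":200,"y":-154,"z":-70,"rz":0.407,"fingers":-1}
    - {"x":240,"y":-185,"z":-70,"rz":0.407,"fingers":-1}
    - {"x":280,"y":-216,"z":-70,"rz":0.407,"fingers":-1}
    - {"x":320,"y":-247,"z":-70,"rz":0.407,"fingers":-1}
    - {"x":360,"y":-278,"z":-70,"rz":0.407,"fingers":-1}
    - {"x":400,"y":-309,"z":-70,"rz":0.407,"fingers":-1}
    - {"x":440,"y":-340,"z":-70,"rz":0.407,"fingers":-1}
    - {"x":480,"y":-370,"z":-70,"rz":0.407,"fingers":-1}
    - {"x":520,"y":-401,"z":-70,"rz":0.407,"fingers":-1}
    - {"x":555,"y":-428,"z":-70,"rz":0.407,"fingers":-1}
    - {"x":586,"y":-453,"z":-70,"rz":0.407,"fingers":-1}
    - {"x":586,"y":-453,"z":-70,"rz":0.407,"fingers":-1}
    - {"x":586,"y":-453,"z":-70,"rz":0.407,"fingers":-1}
    - {"x":586,"y":-453,"z":-70,"rz":0.407,"fingers":-1}

```text
invalid input at $.moves[0]: expected keys x, y, z, rx, ry, rz, fingers
```

drive_tool:
  moves:
    - {"x":0,"y":0,"z":-40,"rx":0,"ry":0,"rz":0,"fingers":-1}
    - {"x":40,"y":-30,"z":-70,"rx":0,"ry":0,"rz":0.1,"fingers":-1}
    - {"x":80,"y":-60,"z":-70,"rx":0,"ry":0,"rz":0.2,"fingers":-1}
    - {"x":120,"y":-92,"z":-70,"rx":0,"ry":0,"rz":0.3,"fingers":-1}
    - {"x":160,"y":-123,"z":-70,"rx":0,"ry":0,"rz":0.407,"fingers":-1}
    - {"x":200,"y":-154,"z":-70,"rx":0,"ry":0,"rz":0.407,"fingers":-1}
    - {"x":240,"y":-185,"z":-70,"rx":0,"ry":0,"rz":0.407,"fingers":-1}
    - {"x":280,"y":-216,"z":-70,"rx":0,"ry":0,"rz":0.407,"fingers":-1}
    - {"x":320,"y":-247,"z":-70,"rx":0,"ry":0,"rz":0.407,"fingers":-1}
    - {"x":360,"y":-278,"z":-70,"rx":0,"ry":0,"rz":0.407,"fingers":-1}
    - {"x":400,"y":-309,"z":-70,"rx":0,"ry":0,"rz":0.407,"fingers":-1}
    - {"x":440,"y":-340,"z":-70,"rx":0,"ry":0,"rz":0.407,"fingers":-1}
    - {"x":480,"y":-370,"z":-70,"rx":0,"ry":0,"rz":0.407,"fingers":-1}
    - {"x":520,"y":-401,"z":-70,"rx":0,"ry":0,"rz":0.407,"fingers":-1}
    - {"x":555,"y":-428,"z":-70,"rx":0,"ry":0,"rz":0.407,"fingers":-1}
    - {"x":586,"y":-453,"z":-70,"rx":0,"ry":0,"rz":0.407,"fingers":-1}
    - {"x":586,"y":-453,"z":-70,"rx":0,"ry":0,"rz":0.407,"fingers":-1}
    - {"x":586,"y":-453,"z":-70,"rx":0,"ry":0,"rz":0.407,"fingers":-1}
    - {"x":586,"y":-453,"z":-70,"rx":0,"ry":0,"rz":0.407,"fingers":-1}

```text
time_s: 2.58
tool_pos: [0.6159, 0.0491, 0.3005]
tool_rot: [179.9, 0.0, -0.1]
force: [0.3, 0.5, 0.2]
grip_width: 0.0871
grasp_force: 0.0
```

```bash
python3 - <<'E'
from h import *
o=sensors.get_obs(); print(o["qpos"],o["force"])
c=vision.read_camera("wrist"); cv2.imwrite("pics/w1.png",c["image"][:,:,::-1])
def px(c,X):
    p=c["R"]@X+c["t"]; r=p[:2]/p[2]; r=r*(1+c["k1"]*r@r); return r*c["fx"]+[c["cx"],c["cy"]]
print(px(c,np.array([.6164,.0505,.2314])),px(c,np.array([.5735,.0172,.158])))
E
```

```text
[  20.11341539   16.01381756  -33.98129658   80.71955808    8.95469412
   85.96280577 -103.61171062] [0.2886883  0.50618759 0.19108757]
[257.12543713 208.52287005] [287.08762945 222.26476206]
```

View pics/w1.png

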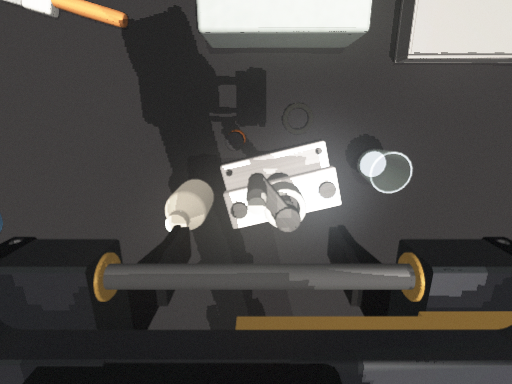

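```bash
python3 - <<'E'
from h import *
c=vision.read_camera("wrist")
im=cv2.resize(c["image"][130:250,200:350,::-1],None,fx=5,fy=5,interpolation=cv2.INTER_CUBIC); cv2.imwrite("pics/w2.png",im)
print(-c["R"].T@c["t"]); print(c["R"],c["k1"],c["fx"])
def px(c,X):
    p=c["R"]@X+c["t"]; r=p[:2]/p[2]; r=r*(1+c["k1"]*r@r); return r*c["fx"]+[c["cx"],c["cy"]]
for z in (.155,.21,.2314): print(px(c,np.array([.6164,.0505,z])))
for z in (.014,.122,.158): print(px(c,np.array([.5735,.0172,z])))
E
```

```text
[0.69621995 0.04923358 0.45429178]
[[-3.39894584e-03 -9.99993169e-01  1.45198608e-03]
 [-9.57255376e-01  3.67362879e-03  2.89220762e-01]
 [-2.89224120e-01 -4.06875780e-04 -9.57261324e-01]] -0.00324980564484808 282.5811239081164
[257.52723813 184.97345813]
[257.3476628  200.57005583]
[257.25619214 208.5154608 ]
[278.50279052 188.06264922]
[284.37883888 211.2191648 ]
[287.1829935  222.27123621]
```

View pics/w2.png

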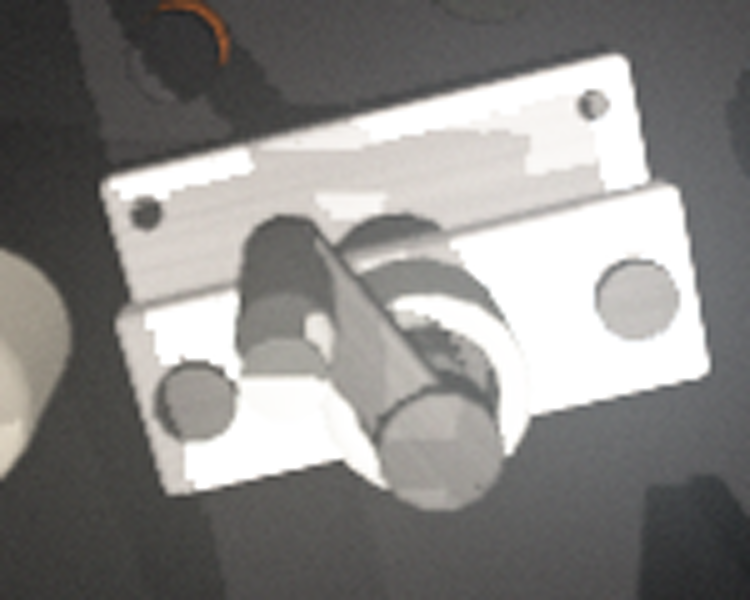

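The wrist view confirms it: the handle axis is at column 257, and the hub is at (288,220) against a predicted (287,222). The fingers will straddle the handle. I'll descend and grip.

drive_tool:
  moves:
    - {"x":1,"y":-1.5,"z":20,"rx":0,"ry":0,"rz":0,"fingers":-1}
    - {"x":1,"y":-1.5,"z":45,"rx":0,"ry":0,"rz":0,"fingers":-1}
    - {"x":1,"y":-1.5,"z":70,"rx":0,"ry":0,"rz":0,"fingers":-1}
    - {"x":1,"y":-1.5,"z":95,"rx":0,"ry":0,"rz":0,"fingers":-1}
    - {"x":1,"y":-1.5,"z":110,"rx":0,"ry":0,"rz":0,"fingers":-1}
    - {"x":1,"y":-1.5,"z":119,"rx":0,"ry":0,"rz":0,"fingers":-1}
    - {"x":1,"y":-1.5,"z":119,"rx":0,"ry":0,"rz":0,"fingers":-1}
    - {"x":1,"y":-1.5,"z":119,"rx":0,"ry":0,"rz":0,"fingers":-1}
  force: 15

```text
time_s: 3.68
tool_pos: [0.6177, 0.0526, 0.1825]
tool_rot: [-180.0, -0.1, -0.0]
force: [-0.0, -0.2, -0.0]
grip_width: 0.087
grasp_force: 0.0
```

drive_tool:
  moves:
    - {"x":0,"y":0,"z":0,"rx":0,"ry":0,"rz":0,"fingers":1}
    - {"x":0,"y":0,"z":0,"rx":0,"ry":0,"rz":0,"fingers":1}
    - {"x":0,"y":0,"z":0,"rx":0,"ry":0,"rz":0,"fingers":1}
    - {"x":0,"y":0,"z":0,"rx":0,"ry":0,"rz":0,"fingers":1}
    - {"x":0,"y":0,"z":0,"rx":0,"ry":0,"rz":0,"fingers":1}
    - {"x":0,"y":0,"z":0,"rx":0,"ry":0,"rz":0,"fingers":1}
    - {"x":0,"y":0,"z":0,"rx":0,"ry":0,"rz":0,"fingers":1}
    - {"x":0,"y":0,"z":0,"rx":0,"ry":0,"rz":0,"fingers":1}
  force: 15

```text
time_s: 4.68
tool_pos: [0.617, 0.0519, 0.1815]
tool_rot: [180.0, 0.0, -0.0]
force: [-0.5, -0.5, 0.6]
grip_width: 0.0197
grasp_force: 15.0
```

```bash
cat > circ.py <<'E'
import numpy as np,sys
def table(a0,a1,n,r=55.):
    t=np.radians(np.linspace(a0,a1,n+1)); x=r*(np.cos(t)-np.cos(t[0])); y=-r*(np.sin(t)-np.sin(t[0]))
    print(a0,a1,[(round(float(p),1),round(float(q),1)) for p,q in zip(x[1:],y[1:])])
E
python3 -c "
from circ import *
for a in range(39,345,40): table(a,a+40,5)"
```

```text
39 79 [(-5.2, -5.6), (-11.2, -10.4), (-17.8, -14.4), (-24.8, -17.4), (-32.2, -19.4)]
79 119 [(-7.6, -0.9), (-15.3, -0.8), (-22.9, 0.4), (-30.2, 2.6), (-37.2, 5.9)]
119 159 [(-6.4, 4.2), (-12.2, 9.2), (-17.3, 15.0), (-21.4, 21.4), (-24.7, 28.4)]
159 199 [(-2.2, 7.3), (-3.4, 14.9), (-3.6, 22.6), (-2.6, 30.2), (-0.7, 37.6)]
199 239 [(3.0, 7.1), (7.0, 13.6), (11.8, 19.6), (17.4, 24.8), (23.7, 29.2)]
239 279 [(6.8, 3.5), (14.1, 6.0), (21.6, 7.4), (29.3, 7.8), (36.9, 7.2)]
279 319 [(7.5, -1.7), (14.6, -4.5), (21.4, -8.2), (27.5, -12.8), (32.9, -18.2)]
319 359 [(4.6, -6.1), (8.3, -12.8), (11.1, -20.0), (12.8, -27.5), (13.5, -35.1)]
```

drive_tool:
  moves:
    - {"x":-5.2,"y":-5.6,"z":0,"rx":0,"ry":0,"rz":0,"fingers":1}
    - {"x":-11.2,"y":-10.4,"z":0,"rx":0,"ry":0,"rz":0,"fingers":1}
    - {"x":-17.8,"y":-14.4,"z":0,"rx":0,"ry":0,"rz":0,"fingers":1}
    - {"x":-24.8,"y":-17.4,"z":0,"rx":0,"ry":0,"rz":0,"fingers":1}
    - {"x":-32.2,"y":-19.4,"z":0,"rx":0,"ry":0,"rz":0,"fingers":1}
    - {"x":-32.2,"y":-19.4,"z":0,"rx":0,"ry":0,"rz":0,"fingers":1}
    - {"x":-32.2,"y":-19.4,"z":0,"rx":0,"ry":0,"rz":0,"fingers":1}

```text
time_s: 5.55
tool_pos: [0.584, 0.0715, 0.1811]
tool_rot: [180.0, 0.1, -0.0]
force: [-1.4, -4.7, -0.3]
grip_width: 0.0195
grasp_force: 15.0
```

drive_tool:
  moves:
    - {"x":-7.6,"y":0.1,"z":0,"rx":0,"ry":0,"rz":0,"fingers":1}
    - {"x":-15.3,"y":0.2,"z":0,"rx":0,"ry":0,"rz":0,"fingers":1}
    - {"x":-22.9,"y":1.4,"z":0,"rx":0,"ry":0,"rz":0,"fingers":1}
    - {"x":-30.2,"y":3.6,"z":0,"rx":0,"ry":0,"rz":0,"fingers":1}
    - {"x":-37.2,"y":6.9,"z":0,"rx":0,"ry":0,"rz":0,"fingers":1}
    - {"x":-37.2,"y":6.9,"z":0,"rx":0,"ry":0,"rz":0,"fingers":1}
    - {"x":-37.2,"y":6.9,"z":0,"rx":0,"ry":0,"rz":0,"fingers":1}

```text
time_s: 6.42
tool_pos: [0.547, 0.0647, 0.1813]
tool_rot: [180.0, 0.1, -0.0]
force: [1.1, -3.4, 0.6]
grip_width: 0.0193
grasp_force: 15.0
```

```bash
python3 - <<'E'
from h import *
for i in range(4):
    vision.read_camera("wrist"); o=sensors.get_obs(); print(o["force"].round(2),o["tool_pos"].round(4))
E
```

```text
[ 0.44 -2.7   1.22] [0.5471 0.0647 0.1812]
[-0.07 -3.53  0.52] [0.5472 0.0648 0.1812]
[ 0.35 -3.08 -0.23] [0.5473 0.0648 0.1812]
[ 1.01 -3.72 -0.48] [0.5473 0.0649 0.1812]
```

```bash
cat > avg.py <<'E'
from h import *
f=[];
for i in range(6):
    vision.read_camera("wrist"); o=sensors.get_obs(); f.append(o["force"])
print(o["time_s"],np.mean(f,0).round(2),o["tool_pos"].round(4))
E
python3 avg.py
```

```text
6.925 [ 0.38 -3.04  0.45] [0.5475 0.065  0.1814]
```

drive_tool:
  moves:
    - {"x":-6.4,"y":4.7,"z":0,"rx":0,"ry":0,"rz":0,"fingers":1}
    - {"x":-12.2,"y":9.7,"z":0,"rx":0,"ry":0,"rz":0,"fingers":1}
    - {"x":-17.3,"y":15.5,"z":0,"rx":0,"ry":0,"rz":0,"fingers":1}
    - {"x":-21.4,"y":21.9,"z":0,"rx":0,"ry":0,"rz":0,"fingers":1}
    - {"x":-24.7,"y":28.9,"z":0,"rx":0,"ry":0,"rz":0,"fingers":1}
    - {"x":-24.7,"y":28.9,"z":0,"rx":0,"ry":0,"rz":0,"fingers":1}
    - {"x":-24.7,"y":28.9,"z":0,"rx":0,"ry":0,"rz":0,"fingers":1}

```text
time_s: 7.8
tool_pos: [0.5225, 0.035, 0.1813]
tool_rot: [179.9, 0.1, -0.1]
force: [1.3, -2.4, 0.6]
grip_width: 0.0195
grasp_force: 15.0
```

```bash
python3 avg.py
```

```text
8.1 [ 1.64 -2.23  0.83] [0.5227 0.0357 0.1813]
```

drive_tool:
  moves:
    - {"x":-1.7,"y":7.3,"z":0,"rx":0,"ry":0,"rz":0,"fingers":1}
    - {"x":-2.9,"y":14.9,"z":0,"rx":0,"ry":0,"rz":0,"fingers":1}
    - {"x":-3.1,"y":22.6,"z":0,"rx":0,"ry":0,"rz":0,"fingers":1}
    - {"x":-2.1,"y":30.2,"z":0,"rx":0,"ry":0,"rz":0,"fingers":1}
    - {"x":-0.2,"y":37.6,"z":0,"rx":0,"ry":0,"rz":0,"fingers":1}
    - {"x":-0.2,"y":37.6,"z":0,"rx":0,"ry":0,"rz":0,"fingers":1}
    - {"x":-0.2,"y":37.6,"z":0,"rx":0,"ry":0,"rz":0,"fingers":1}

```text
time_s: 8.98
tool_pos: [0.523, -0.0025, 0.1815]
tool_rot: [179.9, -0.0, -0.0]
force: [1.5, 0.0, -1.2]
grip_width: 0.0198
grasp_force: 15.0
```

```bash
python3 avg.py
```

```text
9.275 [ 1.73 -0.74 -0.91] [ 0.5228 -0.0019  0.1815]
```

Fz fell by about 1.7 N, which matches the drop. I'll turn forward 40°: if the force stays low, the drop is confirmed.

```bash
python3 -c "
from circ import *
import numpy as np
P=np.array([(.617,.0519),(.584,.0715),(.5475,.065),(.5227,.0357),(.5228,-.0019)])
s=np.linalg.lstsq(np.c_[2*P,np.ones(5)],(P**2).sum(1),rcond=None)[0]; print(s[:2],np.sqrt(s[2]+s[:2]@s[:2]))
table(199,159,5);table(159,-11,17);table(-11,-181,17)"
```

```text
[0.57445541 0.01715573] 0.05501125366058357
199 159 [(-2.0, -7.4), (-2.9, -15.0), (-2.8, -22.7), (-1.6, -30.3), (0.7, -37.6)]
159 -11 [(4.2, -8.6), (9.8, -16.4), (16.7, -23.0), (24.7, -28.4), (33.4, -32.3), (42.7, -34.6), (52.3, -35.3), (61.8, -34.3), (71.1, -31.6), (79.7, -27.4), (87.4, -21.8), (94.1, -14.9), (99.5, -7.0), (103.4, 1.8), (105.7, 11.1), (106.3, 20.7), (105.3, 30.2)]
-11 -181 [(-2.6, 9.2), (-6.8, 17.8), (-12.5, 25.6), (-19.4, 32.2), (-27.3, 37.6), (-36.1, 41.5), (-45.4, 43.8), (-54.9, 44.5), (-64.5, 43.5), (-73.7, 40.9), (-82.3, 36.6), (-90.1, 31.0), (-96.7, 24.1), (-102.1, 16.2), (-106.0, 7.4), (-108.3, -1.9), (-109.0, -11.5)]
```

drive_tool:
  moves:
    - {"x":-1.5,"y":-7.4,"z":0,"rx":0,"ry":0,"rz":0,"fingers":1}
    - {"x":-2.2,"y":-15.0,"z":0,"rx":0,"ry":0,"rz":0,"fingers":1}
    - {"x":-1.9,"y":-22.7,"z":0,"rx":0,"ry":0,"rz":0,"fingers":1}
    - {"x":-0.8,"y":-30.3,"z":0,"rx":0,"ry":0,"rz":0,"fingers":1}
    - {"x":1.2,"y":-37.6,"z":0,"rx":0,"ry":0,"rz":0,"fingers":1}
    - {"x":1.2,"y":-37.6,"z":0,"rx":0,"ry":0,"rz":0,"fingers":1}
    - {"x":1.2,"y":-37.6,"z":0,"rx":0,"ry":0,"rz":0,"fingers":1}

```text
time_s: 10.15
tool_pos: [0.524, 0.0373, 0.1815]
tool_rot: [-179.9, 0.0, 0.0]
force: [-0.7, 2.4, -0.9]
grip_width: 0.0191
grasp_force: 15.0
```

```bash
python3 avg.py; python3 avg.py
```

```text
10.45 [-1.33  2.63 -0.95] [0.5238 0.0365 0.1815]
10.75 [-2.14  3.01 -0.93] [0.5237 0.0362 0.1814]
```

Back at the same angle Fz is -0.94 N, against +0.83 N before, so the drop is confirmed. The circle fit gives axis (0.5745, 0.0172) and r = 55.0 mm. Now I'll turn forward.

drive_tool:
  moves:
    - {"x":4.0,"y":-8.4,"z":0,"rx":0,"ry":0,"rz":0,"fingers":1}
    - {"x":9.5,"y":-16.0,"z":0,"rx":0,"ry":0,"rz":0,"fingers":1}
    - {"x":16.2,"y":-22.6,"z":0.5,"rx":0,"ry":0,"rz":0,"fingers":1}
    - {"x":24.2,"y":-28.0,"z":0.5,"rx":0,"ry":0,"rz":0,"fingers":1}
    - {"x":32.9,"y":-31.9,"z":1,"rx":0,"ry":0,"rz":0,"fingers":1}
    - {"x":42.2,"y":-34.2,"z":1,"rx":0,"ry":0,"rz":0,"fingers":1}
    - {"x":51.8,"y":-34.9,"z":1,"rx":0,"ry":0,"rz":0,"fingers":1}
    - {"x":61.3,"y":-33.9,"z":1.5,"rx":0,"ry":0,"rz":0,"fingers":1}
    - {"x":70.6,"y":-31.2,"z":1.5,"rx":0,"ry":0,"rz":0,"fingers":1}
    - {"x":79.2,"y":-27.0,"z":2,"rx":0,"ry":0,"rz":0,"fingers":1}
    - {"x":86.9,"y":-21.4,"z":2,"rx":0,"ry":0,"rz":0,"fingers":1}
    - {"x":93.6,"y":-14.5,"z":2,"rx":0,"ry":0,"rz":0,"fingers":1}
    - {"x":99.0,"y":-6.6,"z":2.5,"rx":0,"ry":0,"rz":0,"fingers":1}
    - {"x":102.9,"y":2.2,"z":2.5,"rx":0,"ry":0,"rz":0,"fingers":1}
    - {"x":105.2,"y":11.5,"z":3,"rx":0,"ry":0,"rz":0,"fingers":1}
    - {"x":105.8,"y":21.1,"z":3,"rx":0,"ry":0,"rz":0,"fingers":1}
    - {"x":104.8,"y":30.6,"z":3,"rx":0,"ry":0,"rz":0,"fingers":1}
    - {"x":104.8,"y":30.6,"z":3,"rx":0,"ry":0,"rz":0,"fingers":1}
    - {"x":104.8,"y":30.6,"z":3,"rx":0,"ry":0,"rz":0,"fingers":1}

```text
time_s: 13.12
tool_pos: [0.6284, 0.004, 0.1784]
tool_rot: [179.9, 0.0, -0.1]
force: [-1.9, -1.0, -1.0]
grip_width: 0.0193
grasp_force: 15.0
```

```bash
python3 avg.py
```

```text
13.425 [-1.49 -1.83 -1.37] [0.6287 0.0052 0.1785]
```

drive_tool:
  moves:
    - {"x":-2.6,"y":9.2,"z":0,"rx":0,"ry":0,"rz":0,"fingers":1}
    - {"x":-6.8,"y":17.8,"z":0,"rx":0,"ry":0,"rz":0,"fingers":1}
    - {"x":-12.5,"y":25.6,"z":0.5,"rx":0,"ry":0,"rz":0,"fingers":1}
    - {"x":-19.4,"y":32.2,"z":0.5,"rx":0,"ry":0,"rz":0,"fingers":1}
    - {"x":-27.3,"y":37.6,"z":1,"rx":0,"ry":0,"rz":0,"fingers":1}
    - {"x":-36.1,"y":41.5,"z":1,"rx":0,"ry":0,"rz":0,"fingers":1}
    - {"x":-45.4,"y":43.8,"z":1,"rx":0,"ry":0,"rz":0,"fingers":1}
    - {"x":-54.9,"y":44.5,"z":1.5,"rx":0,"ry":0,"rz":0,"fingers":1}
    - {"x":-64.5,"y":43.5,"z":1.5,"rx":0,"ry":0,"rz":0,"fingers":1}
    - {"x":-73.7,"y":40.9,"z":2,"rx":0,"ry":0,"rz":0,"fingers":1}
    - {"x":-82.3,"y":36.6,"z":2,"rx":0,"ry":0,"rz":0,"fingers":1}
    - {"x":-90.1,"y":31.0,"z":2,"rx":0,"ry":0,"rz":0,"fingers":1}
    - {"x":-96.7,"y":24.1,"z":2.5,"rx":0,"ry":0,"rz":0,"fingers":1}
    - {"x":-102.1,"y":16.2,"z":2.5,"rx":0,"ry":0,"rz":0,"fingers":1}
    - {"x":-106.0,"y":7.4,"z":3,"rx":0,"ry":0,"rz":0,"fingers":1}
    - {"x":-108.3,"y":-1.9,"z":3,"rx":0,"ry":0,"rz":0,"fingers":1}
    - {"x":-109.0,"y":-11.5,"z":3,"rx":0,"ry":0,"rz":0,"fingers":1}
    - {"x":-109.0,"y":-11.5,"z":3,"rx":0,"ry":0,"rz":0,"fingers":1}
    - {"x":-109.0,"y":-11.5,"z":3,"rx":0,"ry":0,"rz":0,"fingers":1}
    - {"x":-109.0,"y":-11.5,"z":3,"rx":0,"ry":0,"rz":0,"fingers":1}

```text
time_s: 15.92
tool_pos: [0.5195, 0.0174, 0.1753]
tool_rot: [-180.0, 0.1, -0.0]
force: [1.9, 1.1, -1.3]
grip_width: 0.0191
grasp_force: 15.0
```

```bash
python3 avg.py; python3 avg.py; python3 - <<'E'
from h import *
o=sensors.get_obs(); print(o["grip_width"],o["grasp_force"],o["joint_velocities"].round(2))
c=vision.read_camera("scene")["image"][160:280,180:300,::-1]; cv2.imwrite("pics/end.png",cv2.resize(c,None,fx=4,fy=4))
E
```

```text
16.225 [ 1.29  2.07 -1.68] [0.5195 0.0171 0.1754]
16.525 [ 1.05  2.09 -1.28] [0.5196 0.017  0.1755]
0.019361748295730983 14.986282421741635 [0.05 0.06 0.09 0.01 0.07 0.   0.14]
```

View pics/end.png

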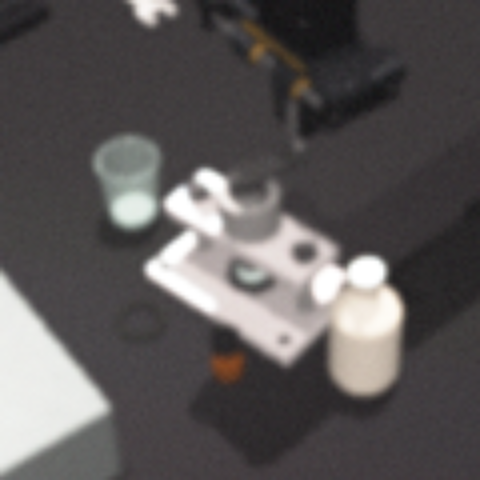

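The crank is low in the boss (crop pixel 255,170), the fingers still hold the handle near (290,140), and the bystanders are where they were. Fz agrees with a screw about 8 mm below the drop. Handing in.

```bash
python3 -c "
from cell import workorder
print(workorder.sign_off())"
```

```text
the job is handed in; nothing more can be done
None
```

I handed the job in with the screw started about one turn (0.94–1.05) past the drop. The handle was still gripped at 15 N and the clock stood at about 16.5 s. The hand-in returned no verdict.

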